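# Lay out the rubber pucks and load the yellow one

## Task

Set up the load test: pick out the three round rubber pucks and lay each flat in the dish of its own colour. When all three are in, stand the steel weight upright and centred on the yellow puck in its dish. Leave the square pads and the brass weight where they are.

Things in the scene. Friction and masses are not known exactly. Their poses are not given: they have to be found in the camera images.
- puck_red: loose round red puck of hard rubber, 46 mm diameter, 24 mm thick, 50 g, lying flat on the bench; origin at the centre of its underside, z up
- puck_yellow: loose round yellow puck of hard rubber, 46 mm diameter, 24 mm thick, 50 g, lying flat on the bench; origin at the centre of its underside, z up
- puck_blue: loose round blue puck of hard rubber, 46 mm diameter, 24 mm thick, 50 g, lying flat on the bench; origin at the centre of its underside, z up
- dish_red: red round shallow dish with a white spot of 44 mm diameter in the middle of its floor, fixed to the bench; 78 mm outer diameter, rim 9 mm high and 4 mm thick (70 mm inner diameter), floor 4 mm above the bench; origin at the centre of its underside, on the bench, z up
- dish_yellow: yellow round shallow dish with a white spot of 44 mm diameter in the middle of its floor, fixed to the bench; 78 mm outer diameter, rim 9 mm high and 4 mm thick (70 mm inner diameter), floor 4 mm above the bench; origin at the centre of its underside, on the bench, z up
- dish_blue: blue round shallow dish with a white spot of 44 mm diameter in the middle of its floor, fixed to the bench; 78 mm outer diameter, rim 9 mm high and 4 mm thick (70 mm inner diameter), floor 4 mm above the bench; origin at the centre of its underside, on the bench, z up
- weight_steel: loose steel (silver) check weight, 340 g: cylinder of 36 mm diameter up to 40 mm height, then a narrow neck and a knob of 22 mm diameter from 52 mm up; 62 mm high over all; standing upright; origin at the centre of its underside, z up
- pad_red: loose square red pad, 44 x 44 x 24 mm, 55 g, lying flat on the bench: not wanted, to be left alone; origin at the centre of its underside, x and y along its sides
- pad_blue: loose square blue pad, 44 x 44 x 24 mm, 55 g, lying flat on the bench: not wanted, to be left alone; origin at the centre of its underside, x and y along its sides
- weight_brass: loose brass (golden) check weight of the same shape and mass as the steel one: not wanted, to be left standing; origin at the centre of its underside, z up
There are look-alikes about, which are no part of the job. Leave any pink look-alike of the puck_red alone.

How it is judged:
By the outcome, as a careful person would: the job done as asked, in the order asked, and still so for the second after the job is handed in, with the robot touching nothing.
It also fails if it takes over 112 s, if anything falls off the work surface, if the arm or the gripper's body presses on something with over 40 N, if the wrist force passes 120 N, or if a joint passes its speed limit or range.

## Robot

A 7-joint arm with a two-finger parallel gripper is mounted at the origin on the work surface. World frame = base frame: x ahead of the robot, y to its left, z up, the work surface at z = 0. Lengths are in m, angles in rad, forces in N, time in s.
With the tool pointing down it reaches from about 0.425 to 0.875 m from the base axis. Payload 4.7 kg.
Tool frame: the origin (TCP) lies at the very end of the fingers, on their centre line; the grasp point (between the pads) lies behind it (ctrl.tcp_to_grasp is the z of the grasp point in the tool frame, in m); z points along the fingers, y is the line along which they close (so a half turn about z gives the same grasp; the last joint's range is limited). The gripper opens to 87 mm and grips with 3 to 60 N. Pads are 19 mm wide; open, the fingers measure 117 mm over their backs; the gripper's body (75 mm by 190 mm) begins 51 mm behind the grasp point.
Start: joints at [1.204, 0.321, -0.07, 1.45, 0.023, 1.371, -0.057], TCP at [0.242, -0.603, 0.223] pointing down, gripper open.
Joint ranges: [-2.86, 2.86], [-0.3, 2.09], [-1.38, 1.24], [0.06, 2.45], [-1.56, 4.7], [0.09, 2.05], [-2.69, 2.69]. Speed limits (rad/s): [2.57, 2.57, 3.14, 3.14, 3.14, 3.14, 3.14].

## Interface

Orientations are given as a rotation vector (axis times angle).
In Python, from bench import ctrl gives the robot as it stands.
- The arm moves only by the tool step_arm, never from a script. Its argument "targets" is a list of rows, each a list of 7 numbers: the shift along the world's x, y, z in cm, then the turn, a rotation vector about the world's x, y, z in degrees, then the opening, from 0 (shut) to 1 (fully open). A call has exactly 5 rows; each row shifts and turns the commanded pose from where the row before left it; what a row does not reach is not made up. A row lasts 1/12 s, in which the tool goes at most 41.7 mm and 7.16 degrees, less where a joint would pass 70% of its speed; a pose out of reach is approached as far as the arm can. A call with a gripper value outside its range is refused whole. The fingers move at their own pace and stop on an object; "force" is the grip in N (left out, the last holds). Time passes only in rows, so rows that do not move let the fingers close, or fill a call up. It gives the time, the measured TCP pose, the force, the opening and the grip force at its end, in the units of the state.
- ctrl.get_state(): the state, without advancing time (a new reading comes with each control period).
- ctrl.get_image(name): name is "side" or "top"; returns (picture, depth): 480x640x3 uint8, red, green, blue; 480x640 float32, m along the optical axis (not along the pixel's ray), 0 where there is no reading.
- ctrl.camera_params(name): a dict with "intrinsics" (3x3 intrinsics, pixels), "rvec" (rotation vector, rad) and "tvec" (3), from world to camera coordinates, as OpenCV has them. Camera axes: x right, y down, z forward; pixel columns grow to the right and rows downward; lengths in m; the calibration is good to about 2 mm. A picture is of the moment at which its call begins. camera_params takes no time and is no camera call.
- ctrl.close_job(): hands the job in; it is judged then, once.
The state is a dict: "time": time; "joint_positions": joint angles; "qd": joint speeds; "joint_torque": joint torques, N m; "position": TCP position; "tool_rot": TCP orientation; "ft_force": force on the tool from outside, world axes, zero at the start; "torque": the same for the moment, N m; "grip_width": opening from 0.0 (shut) to 1.0 (fully open); "grip_force": force on a finger pad.
Only numpy, scipy, OpenCV 4.12 (cv2) and the standard library are available. Lean on these libraries where they do the work, as an engineer would, in place of code of your own. Each camera call takes 0.05 s, during which the arm holds its last target. There are 200 camera calls.

## Working session

There is one attempt and no reset: what is moved stays moved. The work goes in short steps, Python scripts to look and compute and a tool call to move; the robot and the scene stay as the last step left them, time stands still between calls to the robot, and variables do not carry over. Pictures are saved under pics/ and viewed, at most 14 in all, crops included, and the job is handed in when it is done.

Besides the shell and the picture viewer there is one more tool, called after "Emit:" as a command line: name --pt "numbers of a row" for each row, then --argument value for the rest. step_arm: Moves the arm, as the interface text tells. Its arguments: {"type":"object","properties":{"targets":{"type":"array"},"force":{"type":"number"}},"required":["targets"]}

```bash
mkdir -p pics; ls
python3 - <<'E'
from bench import ctrl
import cv2,numpy as np
for n in("top","side"):
    p,d=ctrl.get_image(n); cv2.imwrite(f"pics/{n}0.png",p[...,::-1]); np.savez(f"{n}0.npz",p=p,d=d)
    c=ctrl.camera_params(n); print(n,c)
s=ctrl.get_state(); print(s, ctrl.tcp_to_grasp)
E
```

```text
pics
top {'intrinsics': array([[539.20751197,   0.        , 322.78428519],
       [  0.        , 539.20751197, 239.44568955],
       [  0.        ,   0.        ,   1.        ]]), 'rvec': array([ 2.15913313, -2.17679738,  0.06706663]), 'tvec': array([0.05901641, 0.53248941, 1.0636451 ])}
side {'intrinsics': array([[586.29967961,   0.        , 311.68205586],
       [  0.        , 586.29967961, 234.71216211],
       [  0.        ,   0.        ,   1.        ]]), 'rvec': array([ 1.03019882, -2.37394757,  1.09856773]), 'tvec': array([0.39397312, 0.27224215, 1.24563014])}
{'time': 0.1, 'joint_positions': array([ 1.20412302,  0.3217703 , -0.07006671,  1.45158322,  0.02262353,
        1.37079605, -0.05691864]), 'qd': array([-2.89671343e-04, -1.02557858e-03, -2.26887185e-06, -7.63993028e-04,
        7.40757298e-04, -6.35966793e-04,  7.82885899e-04]), 'joint_torque': array([ 2.24662331e-04, -4.92571557e+01, -4.05503707e-01, -3.13398421e+01,
       -6.42305939e-02,  3.95395956e-02,  7.04411991e-05]), 'position': array([ 0.24131211, -0.60299834,  0.22154167]), 'tool_rot': array([-3.08314816e+00, -5.94182833e-01,  7.14587574e-04]), 'ft_force': array([ 0.26872119,  0.13331012, -0.15999774]), 'torque': array([ 0.02213028, -0.03337425,  0.04196124]), 'grip_force': 0.0, 'grip_width': 1.000099763007938} -0.0187
```

View pics/top0.png

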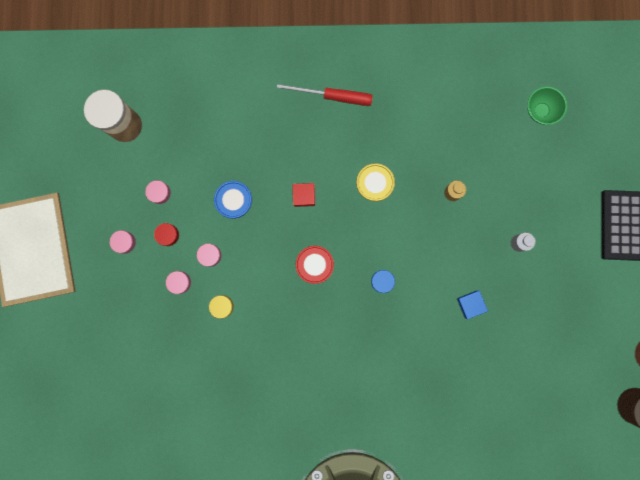

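View pics/side0.png

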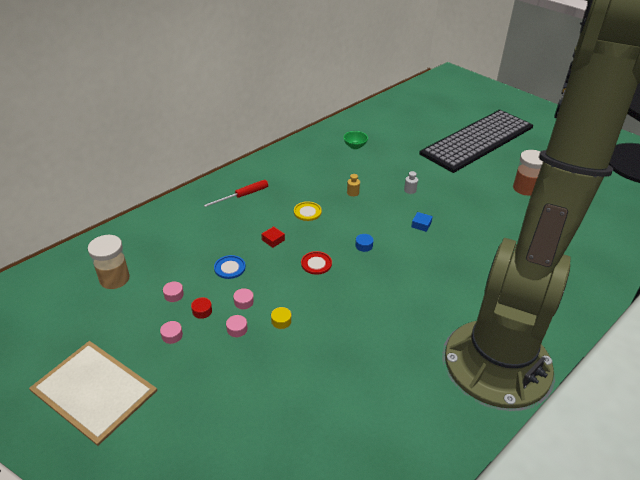

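Candidates, by top-view pixel:
- **Red:** the round, pure red puck is at (166,234). The pink look-alikes are at (157,191), (121,242), (208,255) and (177,283). The square red pad is at (304,195), and there is a red screwdriver at (348,97).
- **Yellow:** the puck is at (220,307); the yellow dish is at (376,182).
- **Blue:** the round puck is at (383,281); the square pad is at (473,305).
- **Weights:** steel is at (526,242), brass at (457,190).

Next I'll check the red choice in one close crop and measure everything.

```bash
cat > h.py <<'E'
import cv2,numpy as np
from bench import ctrl
def cam(n):
    c=ctrl.camera_params(n); R=cv2.Rodrigues(c["rvec"])[0]; return c["intrinsics"],R,c["tvec"]
def ray(n,uv,z):
    K,R,t=cam(n); o=-R.T@t; d=R.T@np.linalg.inv(K)@np.array([*uv,1.]); return o+d*(z-o[2])/d[2]
def cloud(n,d):
    K,R,t=cam(n); v,u=np.mgrid[:480,:640]
    P=np.stack([(u-K[0,2])/K[0,0]*d,(v-K[1,2])/K[1,1]*d,d],-1); return (P-t)@R
E
python3 - <<'E'
from h import *
items=dict(red=(166,234,.024),yel=(220,307,.024),blu=(383,281,.024),dred=(315,265,.004),dyel=(376,182,.004),dblu=(233,200,.004),steel=(529,241,.062),brass=(459,188,.062),padr=(304,195,.024),padb=(473,305,.024),p1=(157,191,.024),p2=(121,242,.024),p3=(208,255,.024),p4=(177,283,.024))
z=np.load("top0.npz");p,d=z["p"],z["d"];W=cloud("top",d)
hsv=cv2.cvtColor(p,cv2.COLOR_RGB2HSV)
for k,(u,v,h) in items.items():
    a,b=slice(v-22,v+23),slice(u-22,u+23)
    H=W[a,b,2]
    if k[0]=='d': m=(hsv[a,b,1]<60)&(hsv[a,b,2]>150)
    elif h>.05: m=(H>.05)
    else: m=(H>.018)
    m=m.astype(np.uint8); n,L,st,C=cv2.connectedComponentsWithStats(m)
    i=1+np.argmax(st[1:,4]); c=C[i]+[u-22,v-22]
    print(k,c.round(1),st[i,2:],"ray",ray("top",c,h).round(4),"depthmed",np.median(W[a,b][L==i],0).round(4))
cv2.imwrite("pics/red.png",cv2.resize(p[170:330,90:260],None,fx=3,fy=3)[...,::-1])
E
```

```text
red [164.9 233.9] [ 23  23 416] ray [0.547  0.3748 0.024 ] depthmed [0.5468 0.3747 0.0246]
yel [219.9 306.5] [ 23  23 416] ray [0.4002 0.2615 0.024 ] depthmed [0.4009 0.2612 0.0247]
blu [382.5 281.1] [ 24  23 415] ray [ 0.4484 -0.064   0.024 ] depthmed [ 0.4485 -0.0645  0.0246]
dred [314.4 264.2] [ 22  22 379] ray [0.4839 0.0726 0.004 ] depthmed [0.4842 0.0732 0.0051]
dyel [375. 182.] [ 21  21 355] ray [ 0.6525 -0.0537  0.004 ] depthmed [ 0.6523 -0.0535  0.005 ]
dblu [232.6 199.1] [ 22  21 363] ray [0.6201 0.2412 0.004 ] depthmed [0.6199 0.2408 0.0053]
steel [528.3 240.4] [ 13  12 113] ray [ 0.5242 -0.342   0.062 ] depthmed [ 0.5248 -0.342   0.0603]
brass [458.2 187.7] [ 12  12 104] ray [ 0.6284 -0.2106  0.062 ] depthmed [ 0.6284 -0.2107  0.0612]
padr [303. 194.] [ 23  23 474] ray [0.6257 0.0941 0.024 ] depthmed [0.6255 0.0941 0.0247]
padb [472.3 304.6] [ 29  28 514] ray [ 0.4007 -0.2407  0.024 ] depthmed [ 0.4009 -0.2403  0.0246]
p1 [156.3 191.4] [ 24  22 404] ray [0.6345 0.3941 0.024 ] depthmed [0.6337 0.3934 0.0247]
p2 [120.7 241.5] [ 25  22 413] ray [0.5323 0.4649 0.024 ] depthmed [0.5318 0.4642 0.0248]
p3 [207.7 254.6] [ 23  23 407] ray [0.5043 0.2872 0.024 ] depthmed [0.5036 0.2866 0.0248]
p4 [176.8 282.1] [ 23  23 417] ray [0.4494 0.349  0.024 ] depthmed [0.4495 0.3486 0.0248]
```

View pics/red.png

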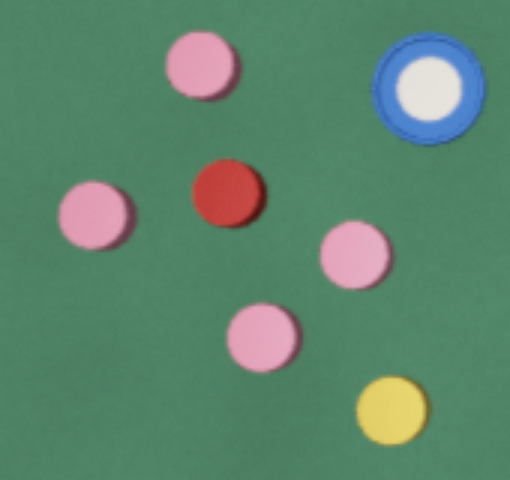

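The crop confirms the choice: the red puck is the saturated red disc at crop (228,193), with four pink look-alikes around it. A closing line at −35° (world) passes between the pinks and suits every pick. I'll start with the blue puck.

Emit:
step_arm --pt "1 2.7 -0.5 0 0 6.6 0.8" --pt "1 2.7 -0.5 0 0 6.6 0.8" --pt "1 2.7 -0.5 0 0 6.6 0.8" --pt "1 2.7 -0.5 0 0 6.6 0.8" --pt "1 2.7 -0.5 0 0 6.6 0.8" --force 15

```text
time: 0.52
position: [0.2917, -0.4669, 0.1968]
tool_rot: [-2.784, -1.454, 0.0]
ft_force: [0.5, 0.0, 0.1]
grip_width: 0.812
grip_force: 0.0
```

Emit:
step_arm --pt "1 2.7 -0.5 0 0 0 0.8" --pt "1 2.7 -0.5 0 0 0 0.8" --pt "1 2.7 -0.5 0 0 0 0.8" --pt "1 2.7 -0.5 0 0 0 0.8" --pt "1 2.7 -0.5 0 0 0 0.8"

```text
time: 0.93
position: [0.3416, -0.3319, 0.172]
tool_rot: [-2.789, -1.446, 0.001]
ft_force: [0.1, -0.3, 0.2]
grip_width: 0.799
grip_force: 0.0
```

Emit:
step_arm --pt "1 2.7 -0.5 0 0 0 0.8" --pt "1 2.7 -0.5 0 0 0 0.8" --pt "1 2.7 -0.5 0 0 0 0.8" --pt "1 2.7 -0.5 0 0 0 0.8" --pt "1 2.7 -0.5 0 0 0 0.8"

```text
time: 1.35
position: [0.3915, -0.197, 0.1471]
tool_rot: [-2.789, -1.446, 0.001]
ft_force: [0.1, 0.0, 0.6]
grip_width: 0.803
grip_force: 0.0
```

Emit:
step_arm --pt "1.1 2.7 -0.5 0 0 0 0.8" --pt "1.1 2.7 -0.5 0 0 0 0.8" --pt "1.1 2.6 -0.5 0 0 0 0.8" --pt "1.3 2.6 -0.5 0 0 0 0.8" --pt "1 2.6 -0.5 0 0 0 0.8"

```text
time: 1.77
position: [0.448, -0.0651, 0.1223]
tool_rot: [2.789, 1.446, 0.0]
ft_force: [0.3, -1.2, -0.5]
grip_width: 0.801
grip_force: 0.0
```

Emit:
step_arm --pt "0 0 0 0 0 0 0.8" --pt "0 0 0 0 0 0 0.8" --pt "0 0 0 0 0 0 0.8" --pt "0 0 0 0 0 0 0.8" --pt "0 0 0 0 0 0 0.8"

```text
time: 2.18
position: [0.4472, -0.0677, 0.1226]
tool_rot: [2.79, 1.443, -0.0]
ft_force: [0.1, 0.1, -0.0]
grip_width: 0.799
grip_force: 0.0
```

Emit:
step_arm --pt "0.1 0.4 -2.5 0 0 0 0.8" --pt "0 0 -2.5 0 0 0 0.8" --pt "0 0 -2.5 0 0 0 0.8" --pt "0 0 -2.5 0 0 0 0.8" --pt "0 0 -1.5 0 0 0 0.8"

```text
time: 2.6
position: [0.4469, -0.0633, 0.0054]
tool_rot: [-2.789, -1.443, 0.003]
ft_force: [-1.0, 0.4, 0.9]
grip_width: 0.8
grip_force: 0.0
```

Emit:
step_arm --pt "0 0 0 0 0 0 0.8" --pt "0 0 0 0 0 0 0.4" --pt "0 0 0 0 0 0 0.4" --pt "0 0 0 0 0 0 0.4" --pt "0 0 0 0 0 0 0.4"

```text
time: 3.02
position: [0.4497, -0.063, 0.0089]
tool_rot: [2.787, 1.445, 0.003]
ft_force: [-0.7, -0.1, -0.8]
grip_width: 0.58
grip_force: 0.0
```

Emit:
step_arm --pt "0 0 0 0 0 0 0.4" --pt "0 0 0 0 0 0 0.4" --pt "0 0 0 0 0 0 0.4" --pt "0 0 0 0 0 0 0.4" --pt "0 0 0.5 0 0 0 0.4"

```text
time: 3.43
position: [0.4483, -0.0625, 0.0125]
tool_rot: [-2.789, -1.446, 0.001]
ft_force: [0.1, -0.5, -1.3]
grip_width: 0.522
grip_force: 15.0
```

Emit:
step_arm --pt "0 0 2 0 0 0 0.4" --pt "0 0 2.5 0 0 0 0.4" --pt "0 0 2.5 0 0 0 0.4" --pt "0.5 0.9 2 0 0 0 0.4" --pt "1 1.8 0 0 0 0 0.4"

```text
time: 3.85
position: [0.4656, -0.0377, 0.1065]
tool_rot: [2.787, 1.438, 0.005]
ft_force: [0.9, 0.1, -0.4]
grip_width: 0.524
grip_force: 15.0
```

Emit:
step_arm --pt "1.5 2.7 0 0 0 0 0.4" --pt "1.5 2.7 0 0 0 0 0.4" --pt "1.5 2.7 0 0 0 0 0.4" --pt "1.5 2.7 0 0 0 0 0.4" --pt "1.5 2.7 0 0 0 0 0.4"

```text
time: 4.27
position: [0.5388, 0.1007, 0.1026]
tool_rot: [2.789, 1.446, -0.001]
ft_force: [0.3, -1.6, -0.2]
grip_width: 0.525
grip_force: 15.0
```

Emit:
step_arm --pt "1.5 2.7 0 0 0 0 0.4" --pt "1.5 2.7 0 0 0 0 0.4" --pt "1.5 2.7 0 0 0 0 0.4" --pt "1.5 2.6 0 0 0 0 0.4" --pt "1.5 2.5 0 0 0 0 0.4"

```text
time: 4.68
position: [0.6137, 0.2329, 0.1022]
tool_rot: [-2.788, -1.446, 0.001]
ft_force: [0.5, 0.0, 1.4]
grip_width: 0.522
grip_force: 15.0
```

Emit:
step_arm --pt "0.7 1 0 0 0 0 0.4" --pt "0 0 0 0 0 0 0.4" --pt "0 0 0 0 0 0 0.4" --pt "0 0 0 0 0 0 0.4" --pt "0 0 0 0 0 0 0.4"

```text
time: 5.1
position: [0.6204, 0.2396, 0.1025]
tool_rot: [2.789, 1.443, -0.002]
ft_force: [0.7, -0.2, -1.1]
grip_width: 0.524
grip_force: 15.0
```

Emit:
step_arm --pt "0 0.2 -2.5 0 0 0 0.4" --pt "0 0 -2.5 0 0 0 0.4" --pt "0 0 -2 0 0 0 0.4" --pt "0 0 -1.2 0 0 0 0.4" --pt "0 0 -0.4 0 0 0 0.4"

```text
time: 5.52
position: [0.6192, 0.2414, 0.0143]
tool_rot: [2.79, 1.444, -0.006]
ft_force: [0.1, -0.6, -0.4]
grip_width: 0.521
grip_force: 15.0
```

Emit:
step_arm --pt "0 0 -0.2 0 0 0 0.4" --pt "0 0 -0.2 0 0 0 0.4" --pt "0 0 0 0 0 0 0.4" --pt "0 0 0 0 0 0 0.4" --pt "0 0 0 0 0 0 0.4"

```text
time: 5.93
position: [0.6212, 0.2439, 0.0137]
tool_rot: [2.789, 1.446, 0.003]
ft_force: [-0.2, 0.1, -0.6]
grip_width: 0.52
grip_force: 15.0
```

Emit:
step_arm --pt "0 0 -0.1 0 0 0 0.4" --pt "0 0 0 0 0 0 0.7" --pt "0 0 0 0 0 0 0.7" --pt "0 0 0 0 0 0 0.7" --pt "0 0 0 0 0 0 0.7"

```text
time: 6.35
position: [0.6205, 0.2434, 0.0115]
tool_rot: [2.789, 1.446, -0.0]
ft_force: [-0.6, -0.6, 0.8]
grip_width: 0.676
grip_force: 0.0
```

Emit:
step_arm --pt "0 0 1 0 0 0 0.7" --pt "0 0 2 0 0 0 0.7" --pt "0 0 2.5 0 0 0 0.7" --pt "0 0 2.5 0 0 0 0.7" --pt "-0.9 1.7 0.5 0 0 0 0.7"

```text
time: 6.77
position: [0.6167, 0.2572, 0.1018]
tool_rot: [2.79, 1.435, 0.011]
ft_force: [1.4, 0.7, 0.0]
grip_width: 0.699
grip_force: 0.0
```

Emit:
step_arm --pt "-1.4 2.4 0 0 0 0 0.75" --pt "-1.4 2.4 0 0 0 0 0.75" --pt "-1.4 2.4 0 0 0 0 0.75" --pt "-1.4 2.4 0 0 0 0 0.75" --pt "-0.9 1.8 0 0 0 0 0.75"

```text
time: 7.18
position: [0.5444, 0.3774, 0.0977]
tool_rot: [-2.786, -1.449, -0.001]
ft_force: [-0.8, 1.4, 0.6]
grip_width: 0.746
grip_force: 0.0
```

Emit:
step_arm --pt "0 0 0 0 0 0 0.75" --pt "0 0 0 0 0 0 0.75" --pt "0 0 0 0 0 0 0.75" --pt "0 0 0 0 0 0 0.75" --pt "0 0 0 0 0 0 0.75"

```text
time: 7.6
position: [0.5478, 0.3729, 0.0966]
tool_rot: [2.79, 1.442, -0.0]
ft_force: [0.3, 0.2, 0.1]
grip_width: 0.752
grip_force: 0.0
```

Run:
```python
from h import *
p,d=ctrl.get_image("top"); cv2.imwrite("pics/t1.png",p[...,::-1])
s=[ctrl.get_state()["position"]]
p,d=ctrl.get_image("side"); cv2.imwrite("pics/s1.png",cv2.resize(p[180:380,100:400],None,fx=2.5,fy=2.5)[...,::-1])
s+=[ctrl.get_state()["position"]]
print(s)
```

```text
[array([0.54759908, 0.3730811 , 0.09653273]), array([0.54737966, 0.37335112, 0.09653064])]
```

View pics/s1.png

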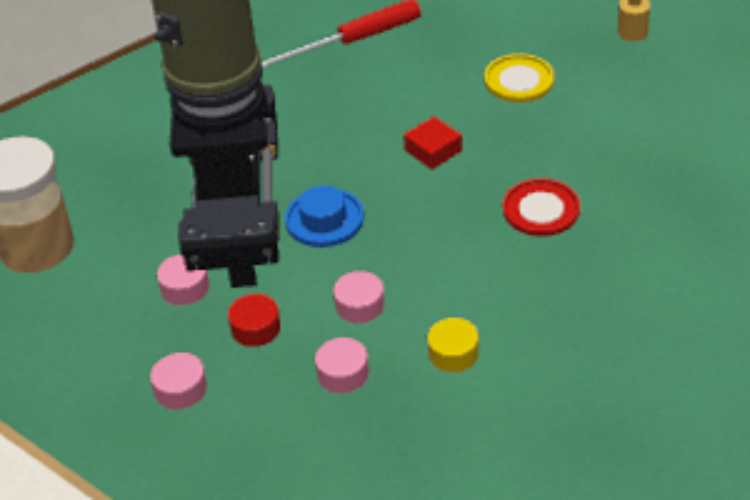

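The blue puck lies flat in its dish (crop 323,208). The gripper is over the red puck (crop 254,320), clear of the pinks.

Emit:
step_arm --pt "0 0.2 -2.5 0 0 0 0.75" --pt "0 0 -2.5 0 0 0 0.75" --pt "0 0 -2 0 0 0 0.75" --pt "0 0 -1.2 0 0 0 0.75" --pt "0 0 -0.7 0 0 0 0.75"

```text
time: 8.12
position: [0.546, 0.3753, 0.0056]
tool_rot: [2.789, 1.445, -0.004]
ft_force: [0.9, -0.2, 1.0]
grip_width: 0.746
grip_force: 0.0
```

Emit:
step_arm --pt "0 0 0 0 0 0 0.75" --pt "0 0 0 0 0 0 0.75" --pt "0 0 0 0 0 0 0.4" --pt "0 0 0 0 0 0 0.4" --pt "0 0 0 0 0 0 0.4"

```text
time: 8.53
position: [0.5472, 0.3771, 0.0088]
tool_rot: [-2.789, -1.446, -0.003]
ft_force: [0.4, -0.5, 0.0]
grip_width: 0.609
grip_force: 0.0
```

Emit:
step_arm --pt "0 0 0 0 0 0 0.4" --pt "0 0 0 0 0 0 0.4" --pt "0 0 0 0 0 0 0.4" --pt "0 0 0 0 0 0 0.4" --pt "0 0 0 0 0 0 0.4"

```text
time: 8.95
position: [0.547, 0.3768, 0.0084]
tool_rot: [2.789, 1.446, 0.002]
ft_force: [0.5, -0.8, 5.5]
grip_width: 0.521
grip_force: 15.0
```

Emit:
step_arm --pt "0 0 1.5 0 0 0 0.4" --pt "0 0 2.5 0 0 0 0.4" --pt "0 0 2.5 0 0 0 0.4" --pt "0 0 2.5 0 0 0 0.4" --pt "-0.3 -1.5 0 0 0 0 0.4"

```text
time: 9.37
position: [0.5448, 0.3673, 0.1041]
tool_rot: [-2.783, -1.449, -0.015]
ft_force: [-0.1, 1.4, 0.3]
grip_width: 0.521
grip_force: 15.0
```

Emit:
step_arm --pt "-0.6 -3 0 0 0 0 0.4" --pt "-0.6 -3 0 0 0 0 0.4" --pt "-0.6 -3 0 0 0 0 0.4" --pt "-0.6 -3 0 0 0 0 0.4" --pt "-0.6 -3 0 0 0 0 0.4"

```text
time: 9.78
position: [0.5127, 0.2102, 0.0978]
tool_rot: [2.788, 1.447, -0.001]
ft_force: [0.5, 0.1, -0.9]
grip_width: 0.52
grip_force: 15.0
```

Emit:
step_arm --pt "-0.6 -3 0 0 0 0 0.4" --pt "-0.6 -3 0 0 0 0 0.4" --pt "-0.6 -3 0 0 0 0 0.4" --pt "-0.6 -3 0 0 0 0 0.4" --pt "-0.6 -1.9 0 0 0 0 0.4"

```text
time: 10.2
position: [0.4828, 0.0691, 0.0978]
tool_rot: [2.79, 1.442, -0.002]
ft_force: [0.8, -0.2, -0.8]
grip_width: 0.522
grip_force: 15.0
```

Emit:
step_arm --pt "0 0 0 0 0 0 0.4" --pt "0 0 0 0 0 0 0.4" --pt "0 0 0 0 0 0 0.4" --pt "0 0 0 0 0 0 0.4" --pt "0 0 0 0 0 0 0.4"

```text
time: 10.62
position: [0.4837, 0.0742, 0.0977]
tool_rot: [-2.787, -1.45, -0.001]
ft_force: [-0.1, -0.1, -1.2]
grip_width: 0.518
grip_force: 15.0
```

Emit:
step_arm --pt "0 -0.1 -2.5 0 0 0 0.4" --pt "0 0 -2.5 0 0 0 0.4" --pt "0 0 -2 0 0 0 0.4" --pt "0 0 -1 0 0 0 0.4" --pt "0 0 -0.3 0 0 0 0.4"

```text
time: 11.03
position: [0.482, 0.0724, 0.0128]
tool_rot: [-2.786, -1.447, 0.005]
ft_force: [0.2, -0.0, -0.9]
grip_width: 0.522
grip_force: 15.0
```

Emit:
step_arm --pt "0 0 -0.2 0 0 0 0.4" --pt "0 0 -0.1 0 0 0 0.4" --pt "0 0 0 0 0 0 0.4" --pt "0 0 0 0 0 0 0.4" --pt "0 0 0 0 0 0 0.4"

```text
time: 11.45
position: [0.4843, 0.0715, 0.0124]
tool_rot: [2.788, 1.446, 0.002]
ft_force: [0.5, 0.1, -0.5]
grip_width: 0.522
grip_force: 15.0
```

Emit:
step_arm --pt "0 0 0 0 0 0 0.7" --pt "0 0 0 0 0 0 0.7" --pt "0 0 0 0 0 0 0.7" --pt "0 0 0 0 0 0 0.7" --pt "0 0 1 0 0 0 0.7"

```text
time: 11.87
position: [0.482, 0.0713, 0.0205]
tool_rot: [-2.787, -1.446, 0.005]
ft_force: [-0.4, -0.9, 0.1]
grip_width: 0.692
grip_force: 0.0
```

Emit:
step_arm --pt "0 0 2.5 0 0 0 0.7" --pt "0 0 2.5 0 0 0 0.7" --pt "-0.6 1.5 2.5 0 0 0 0.75" --pt "-1 2.2 0 0 0 0 0.75" --pt "-1 2.2 0 0 0 0 0.75"

```text
time: 12.28
position: [0.459, 0.1311, 0.0991]
tool_rot: [2.789, 1.442, 0.006]
ft_force: [0.4, 1.3, 0.2]
grip_width: 0.743
grip_force: 0.0
```

Emit:
step_arm --pt "-1.2 2.6 0 0 0 0 0.75" --pt "-1.2 2.6 0 0 0 0 0.75" --pt "-1.2 2.6 0 0 0 0 0.75" --pt "-1.2 2.6 0 0 0 0 0.75" --pt "-1 2.5 0 0 0 0 0.75"

```text
time: 12.7
position: [0.3987, 0.2609, 0.0974]
tool_rot: [2.788, 1.447, 0.001]
ft_force: [0.2, 0.4, -0.7]
grip_width: 0.751
grip_force: 0.0
```

Emit:
step_arm --pt "0 0 0 0 0 0 0.75" --pt "0 0 0 0 0 0 0.75" --pt "0 0 0 0 0 0 0.75" --pt "0 0 0 0 0 0 0.75" --pt "0 0 0 0 0 0 0.75"

```text
time: 13.12
position: [0.4002, 0.2583, 0.0966]
tool_rot: [2.79, 1.443, -0.0]
ft_force: [-0.4, -0.1, 0.5]
grip_width: 0.752
grip_force: 0.0
```

Emit:
step_arm --pt "0 0.3 -2.5 0 0 0 0.75" --pt "0 0 -2.5 0 0 0 0.75" --pt "0 0 -2 0 0 0 0.75" --pt "0 0 -1.2 0 0 0 0.75" --pt "0 0 -0.6 0 0 0 0.75"

```text
time: 13.53
position: [0.3988, 0.2612, 0.0069]
tool_rot: [-2.79, -1.444, 0.005]
ft_force: [-0.0, -0.4, -0.4]
grip_width: 0.747
grip_force: 0.0
```

Emit:
step_arm --pt "0 0 0 0 0 0 0.75" --pt "0 0 0 0 0 0 0.75" --pt "0 0 0 0 0 0 0.4" --pt "0 0 0 0 0 0 0.4" --pt "0 0 0 0 0 0 0.4"

```text
time: 13.95
position: [0.4003, 0.2628, 0.0095]
tool_rot: [2.789, 1.446, 0.003]
ft_force: [0.3, 0.2, 0.6]
grip_width: 0.604
grip_force: 0.0
```

Emit:
step_arm --pt "0 0 0 0 0 0 0.4" --pt "0 0 0 0 0 0 0.4" --pt "0 0 0 0 0 0 0.4" --pt "0 0 0 0 0 0 0.4" --pt "0 0 0 0 0 0 0.4"

```text
time: 14.37
position: [0.4001, 0.2626, 0.0092]
tool_rot: [2.788, 1.446, 0.001]
ft_force: [-0.2, -1.0, 6.1]
grip_width: 0.52
grip_force: 15.0
```

Run:
```python
from h import *
p,d=ctrl.get_image("side"); cv2.imwrite("pics/s2.png",cv2.resize(p[180:380,100:400],None,fx=2.5,fy=2.5)[...,::-1])
s=ctrl.get_state(); print(s["position"],s["grip_force"])
```

```text
[0.4000843  0.26263366 0.00914236] 15.00140543877933
```

View pics/s2.png

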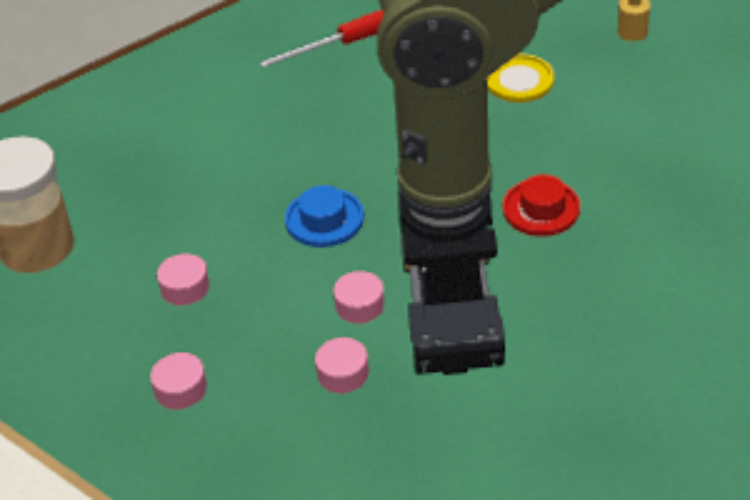

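The red and blue pucks sit flat in their dishes (crop 542,200 and 323,208), and the pinks haven't moved. Next I'll carry the yellow puck over.

Emit:
step_arm --pt "0 0 1.5 0 0 0 0.4" --pt "0 0 2.5 0 0 0 0.4" --pt "0 0 2.5 0 0 0 0.4" --pt "0 0 2.5 0 0 0 0.4" --pt "1 -1.3 0 0 0 0 0.4"

```text
time: 14.83
position: [0.4102, 0.254, 0.1028]
tool_rot: [-2.785, -1.453, -0.011]
ft_force: [0.2, 0.9, -0.8]
grip_width: 0.518
grip_force: 15.0
```

Emit:
step_arm --pt "2 -2.5 0 0 0 0 0.4" --pt "2 -2.5 0 0 0 0 0.4" --pt "2 -2.5 0 0 0 0 0.4" --pt "2 -2.5 0 0 0 0 0.4" --pt "2 -2.5 0 0 0 0 0.4"

```text
time: 15.25
position: [0.51, 0.1231, 0.0983]
tool_rot: [2.789, 1.446, -0.001]
ft_force: [-0.8, 1.0, 0.1]
grip_width: 0.518
grip_force: 15.0
```

Emit:
step_arm --pt "2 -2.5 0 0 0 0 0.4" --pt "2 -2.5 0 0 0 0 0.4" --pt "2 -2.5 0 0 0 0 0.4" --pt "2 -2.5 0 0 0 0 0.4" --pt "2 -2.5 0 0 0 0 0.4"

```text
time: 15.67
position: [0.61, -0.0019, 0.0979]
tool_rot: [-2.789, -1.446, 0.001]
ft_force: [-0.0, 0.2, 0.3]
grip_width: 0.523
grip_force: 15.0
```

Emit:
step_arm --pt "2 -2.5 0 0 0 0 0.4" --pt "2.2 -2.8 0 0 0 0 0.4" --pt "0 0 0 0 0 0 0.4" --pt "0 0 0 0 0 0 0.4" --pt "0 0 0 0 0 0 0.4"

```text
time: 16.08
position: [0.6509, -0.0527, 0.0978]
tool_rot: [-2.787, -1.446, 0.001]
ft_force: [0.8, 0.7, -1.1]
grip_width: 0.523
grip_force: 15.0
```

Emit:
step_arm --pt "0 0 0 0 0 0 0.4" --pt "0 0 0 0 0 0 0.4" --pt "0 0 0 0 0 0 0.4" --pt "0 0 0 0 0 0 0.4" --pt "0 0 0 0 0 0 0.4"

```text
time: 16.5
position: [0.6515, -0.053, 0.0988]
tool_rot: [2.788, 1.447, 0.0]
ft_force: [-0.8, -0.1, -2.0]
grip_width: 0.518
grip_force: 15.0
```

Emit:
step_arm --pt "0.1 -0.1 -2.5 0 0 0 0.4" --pt "0 0 -2.5 0 0 0 0.4" --pt "0 0 -2 0 0 0 0.4" --pt "0 0 -1 0 0 0 0.4" --pt "0 0 -0.3 0 0 0 0.4"

```text
time: 16.92
position: [0.651, -0.0544, 0.0134]
tool_rot: [-2.787, -1.446, 0.005]
ft_force: [-0.7, -0.8, -0.6]
grip_width: 0.519
grip_force: 15.0
```

Emit:
step_arm --pt "0 0 -0.2 0 0 0 0.4" --pt "0 0 -0.1 0 0 0 0.4" --pt "0 0 0 0 0 0 0.4" --pt "0 0 0 0 0 0 0.4" --pt "0 0 0 0 0 0 0.4"

```text
time: 17.33
position: [0.6533, -0.0545, 0.0137]
tool_rot: [2.788, 1.446, 0.002]
ft_force: [0.3, -0.2, 0.3]
grip_width: 0.523
grip_force: 15.0
```

Emit:
step_arm --pt "0 0 0 0 0 0 0.7" --pt "0 0 0 0 0 0 0.7" --pt "0 0 0 0 0 0 0.7" --pt "0 0 0 0 0 0 0.7" --pt "0 0 1 0 0 0 0.7"

```text
time: 17.75
position: [0.6509, -0.0545, 0.0209]
tool_rot: [-2.787, -1.445, 0.005]
ft_force: [-0.1, -0.9, -0.5]
grip_width: 0.688
grip_force: 0.0
```

Emit:
step_arm --pt "0 0 2.5 0 0 0 0.7" --pt "0 0 2.5 0 0 0 0.7" --pt "0 0 2.5 0 0 0 0.7" --pt "-0.6 -1.2 1 0 0 0 0.75" --pt "-1.2 -2.6 0 0 0 0 0.75"

```text
time: 18.17
position: [0.6381, -0.087, 0.1127]
tool_rot: [2.782, 1.456, 0.013]
ft_force: [-0.5, 0.5, 0.1]
grip_width: 0.737
grip_force: 0.0
```

Emit:
step_arm --pt "-1.2 -2.7 0 0 0 0 0.75" --pt "-1.2 -2.7 0 0 0 0 0.75" --pt "-1.2 -2.7 0 0 0 0 0.75" --pt "-1.2 -2.7 0 0 0 0 0.75" --pt "-1.2 -2.7 0 0 0 0 0.75"

```text
time: 18.58
position: [0.5741, -0.2286, 0.1086]
tool_rot: [2.788, 1.446, 0.001]
ft_force: [1.0, -0.1, 0.1]
grip_width: 0.75
grip_force: 0.0
```

Emit:
step_arm --pt "-1.2 -2.7 0 0 0 0 0.75" --pt "-1.2 -2.7 0 0 0 0 0.75" --pt "-1.2 -2.7 0 0 0 0 0.75" --pt "-1.4 -3.4 0 0 0 0 0.75" --pt "0 0 0 0 0 0 0.75"

```text
time: 19.0
position: [0.5198, -0.3525, 0.108]
tool_rot: [2.793, 1.429, -0.008]
ft_force: [-1.6, -1.7, -0.7]
grip_width: 0.749
grip_force: 0.0
```

Emit:
step_arm --pt "0 0 0 0 0 0 0.75" --pt "0 0 0 0 0 0 0.75" --pt "0 0 0 0 0 0 0.75" --pt "0 0 0 0 0 0 0.75" --pt "0 0 0 0 0 0 0.75"

```text
time: 19.42
position: [0.5253, -0.341, 0.1078]
tool_rot: [2.787, 1.45, 0.001]
ft_force: [0.6, -1.2, -0.7]
grip_width: 0.745
grip_force: 0.0
```

Run:
```python
from h import *
p,d=ctrl.get_image("top"); W=cloud("top",d)
q,_=ctrl.get_image("side"); cv2.imwrite("pics/s3.png",cv2.resize(q[120:320,180:480],None,fx=2.5,fy=2.5)[...,::-1])
for k,(u,v) in dict(red=(315,265),yel=(376,182),blu=(233,200)).items():
    m=(W[v-25:v+26,u-25:u+26,2]>.019).astype(np.uint8)
    n,L,st,C=cv2.connectedComponentsWithStats(m); i=1+np.argmax(st[1:,4]); c=C[i]+[u-25,v-25]
    H=W[v-25:v+26,u-25:u+26][L==i]
    print(k,st[i,2:],ray("top",c,.028).round(4),np.percentile(H[:,2],[5,50,95]).round(4))
s=ctrl.get_state(); print(s["position"])
```

```text
red [ 23  23 411] [0.4832 0.0712 0.028 ] [0.0252 0.0287 0.0325]
yel [ 24  24 407] [ 0.6513 -0.0541  0.028 ] [0.0249 0.0286 0.0324]
blu [ 23  23 408] [0.619  0.2421 0.028 ] [0.0242 0.0287 0.0321]
[ 0.52502204 -0.34158854  0.10769015]
```

View pics/s3.png

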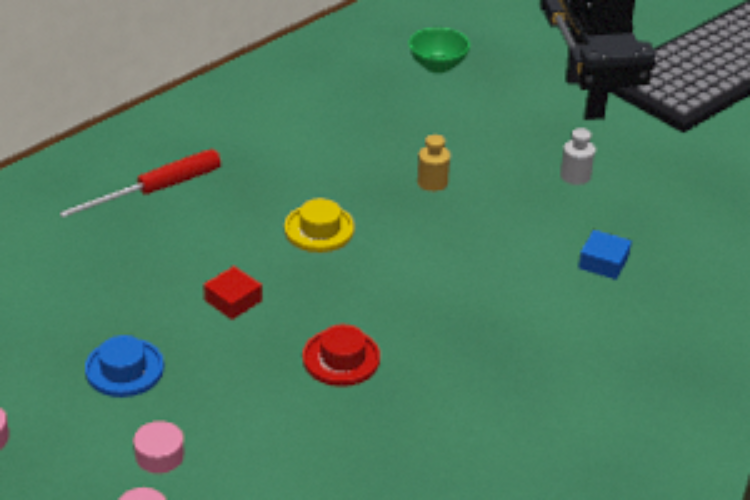

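All three pucks lie flat in their dishes (yellow at crop 320,217, red at 342,347, blue at 122,358). The steel weight is upright at (578,158), below the fingers.

Emit:
step_arm --pt "-0.1 0 -2.5 0 0 0 0.75" --pt "0 0 -2.5 0 0 0 0.75" --pt "0 0 -2.5 0 0 0 0.75" --pt "0 0 -1.4 0 0 0 0.75" --pt "0 0 -0.5 0 0 0 0.75" --force 30

```text
time: 19.93
position: [0.5219, -0.3412, 0.0108]
tool_rot: [-2.785, -1.445, 0.003]
ft_force: [-0.4, -0.2, -0.1]
grip_width: 0.748
grip_force: 0.0
```

Emit:
step_arm --pt "0 0 0 0 0 0 0.75" --pt "0 0 0 0 0 0 0.75" --pt "0 0 0 0 0 0 0.55" --pt "0 0 0 0 0 0 0.45" --pt "0 0 0 0 0 0 0.3"

```text
time: 20.35
position: [0.5243, -0.3429, 0.0149]
tool_rot: [2.787, 1.445, 0.001]
ft_force: [0.3, -0.8, -0.0]
grip_width: 0.607
grip_force: 0.0
```

Emit:
step_arm --pt "0 0 0 0 0 0 0.3" --pt "0 0 0 0 0 0 0.3" --pt "0 0 0 0 0 0 0.3" --pt "0 0 0 0 0 0 0.3" --pt "0 0 0 0 0 0 0.3"

```text
time: 20.77
position: [0.5242, -0.343, 0.0141]
tool_rot: [2.788, 1.445, 0.001]
ft_force: [1.8, -0.9, 2.0]
grip_width: 0.402
grip_force: 30.0
```

Emit:
step_arm --pt "0 0 1 0 0 0 0.3" --pt "0 0 2 0 0 0 0.3" --pt "0 0 2.5 0 0 0 0.3" --pt "0 0 2.5 0 0 0 0.3" --pt "0 0 2 0 0 0 0.3"

```text
time: 21.18
position: [0.523, -0.3418, 0.1149]
tool_rot: [-2.788, -1.446, 0.001]
ft_force: [0.8, -0.5, -3.8]
grip_width: 0.406
grip_force: 30.0
```

Emit:
step_arm --pt "0.4 0.9 0 0 0 0 0.3" --pt "0.8 1.8 0 0 0 0 0.3" --pt "0.9 2 0 0 0 0 0.3" --pt "0.9 2 0 0 0 0 0.3" --pt "0.9 2 0 0 0 0 0.3"

```text
time: 21.6
position: [0.5616, -0.253, 0.1116]
tool_rot: [-2.786, -1.445, 0.003]
ft_force: [0.8, 0.3, -3.8]
grip_width: 0.405
grip_force: 30.0
```

Emit:
step_arm --pt "0.9 2 0 0 0 0 0.3" --pt "0.9 2 0 0 0 0 0.3" --pt "0.9 2 0 0 0 0 0.3" --pt "0.9 2 0 0 0 0 0.3" --pt "0.9 2 0 0 0 0 0.3"

```text
time: 22.02
position: [0.6064, -0.153, 0.1116]
tool_rot: [-2.786, -1.446, 0.004]
ft_force: [1.2, 0.2, -3.7]
grip_width: 0.404
grip_force: 30.0
```

Emit:
step_arm --pt "0.9 2 0 0 0 0 0.3" --pt "0.9 2 0 0 0 0 0.3" --pt "0.9 2 0 0 0 0 0.3" --pt "0.9 2 0 0 0 0 0.3" --pt "0.8 2.2 0 0 0 0 0.3"

```text
time: 22.43
position: [0.6503, -0.0519, 0.1114]
tool_rot: [-2.787, -1.445, 0.005]
ft_force: [-0.2, 0.2, -2.8]
grip_width: 0.405
grip_force: 30.0
```

Emit:
step_arm --pt "0 0 0 0 0 0 0.3" --pt "0 0 0 0 0 0 0.3" --pt "0 0 0 0 0 0 0.3" --pt "0 0 0 0 0 0 0.3" --pt "0 0 0 0 0 0 0.3"

```text
time: 22.85
position: [0.6509, -0.055, 0.1129]
tool_rot: [2.79, 1.443, -0.002]
ft_force: [-0.0, -0.4, -2.7]
grip_width: 0.404
grip_force: 30.0
```

Emit:
step_arm --pt "0 0 0 0 0 0 0.3" --pt "0 0 0 0 0 0 0.3" --pt "0 0 0 0 0 0 0.3" --pt "0 0 0 0 0 0 0.3" --pt "0 0 0 0 0 0 0.3"

```text
time: 23.27
position: [0.6516, -0.0536, 0.1137]
tool_rot: [2.789, 1.446, 0.0]
ft_force: [-0.5, 0.1, -3.8]
grip_width: 0.404
grip_force: 30.0
```

Run:
```python
from h import *
P=[]
for i in range(4):
    q,_=ctrl.get_image("side"); P.append(ctrl.get_state()["position"])
print(np.mean(P,0),np.std(P,0)); cv2.imwrite("pics/s4.png",cv2.resize(q[120:240,240:400],None,fx=4,fy=4)[...,::-1])
```

```text
[ 0.65156953 -0.05347092  0.11362969] [2.19751122e-05 3.78347644e-05 1.87595910e-05]
```

View pics/s4.png

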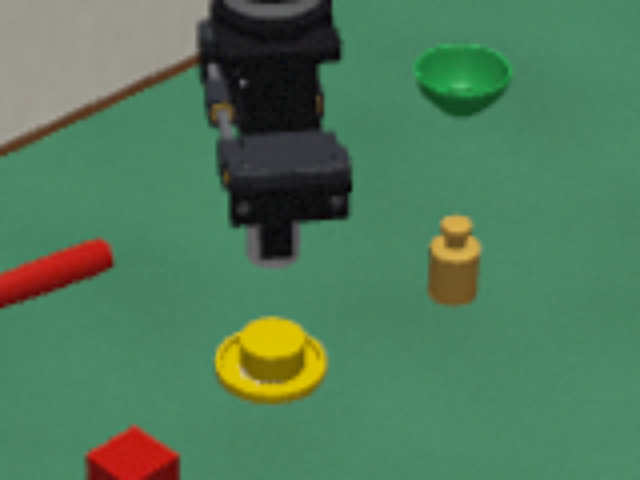

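The held steel weight (crop 273,240) hangs straight above the yellow puck (272,340). I'll lower it slowly.

Emit:
step_arm --pt "0 -0.2 -2 0 0 0 0.3" --pt "0 0 -2 0 0 0 0.3" --pt "0 0 -1.5 0 0 0 0.3" --pt "0 0 -0.8 0 0 0 0.3" --pt "0 0 -0.3 0 0 0 0.3"

```text
time: 23.88
position: [0.6504, -0.0554, 0.0456]
tool_rot: [-2.787, -1.446, 0.004]
ft_force: [-0.1, 0.0, -3.3]
grip_width: 0.405
grip_force: 30.0
```

Emit:
step_arm --pt "0 0 0 0 0 0 0.3" --pt "0 0 0 0 0 0 0.3" --pt "0 0 -0.2 0 0 0 0.3" --pt "0 0 -0.1 0 0 0 0.3" --pt "0 0 -0.1 0 0 0 0.3"

```text
time: 24.3
position: [0.652, -0.0555, 0.0442]
tool_rot: [2.788, 1.446, 0.001]
ft_force: [0.7, 0.0, -2.5]
grip_width: 0.406
grip_force: 30.0
```

Emit:
step_arm --pt "0 0 0 0 0 0 0.3" --pt "0 0 0 0 0 0 0.3" --pt "0 0 0 0 0 0 0.3" --pt "0 0 0 0 0 0 0.3" --pt "0 0 0 0 0 0 0.3"

```text
time: 24.72
position: [0.6516, -0.0555, 0.0436]
tool_rot: [2.789, 1.446, 0.0]
ft_force: [0.3, 1.1, -3.1]
grip_width: 0.403
grip_force: 30.0
```

Still carrying the full weight, about 1 mm above the puck. I'll creep down.

Emit:
step_arm --pt "0 0 -0.1 0 0 0 0.3" --pt "0 0 0 0 0 0 0.3" --pt "0 0 0 0 0 0 0.3" --pt "0 0 0 0 0 0 0.3" --pt "0 0 0 0 0 0 0.3"

```text
time: 25.13
position: [0.6516, -0.0554, 0.0426]
tool_rot: [2.789, 1.446, -0.0]
ft_force: [-0.3, -0.5, -3.8]
grip_width: 0.401
grip_force: 30.0
```

Emit:
step_arm --pt "0 0 -0.05 0 0 0 0.3" --pt "0 0 0 0 0 0 0.3" --pt "0 0 0 0 0 0 0.3" --pt "0 0 0 0 0 0 0.3" --pt "0 0 0 0 0 0 0.3"

```text
time: 25.55
position: [0.6517, -0.0555, 0.0422]
tool_rot: [2.789, 1.446, 0.0]
ft_force: [-0.3, 0.8, -2.1]
grip_width: 0.401
grip_force: 30.0
```

Emit:
step_arm --pt "0 0 -0.05 0 0 0 0.3" --pt "0 0 0 0 0 0 0.3" --pt "0 0 0 0 0 0 0.3" --pt "0 0 0 0 0 0 0.3" --pt "0 0 0 0 0 0 0.3"

```text
time: 25.97
position: [0.6517, -0.0555, 0.0421]
tool_rot: [2.789, 1.446, 0.0]
ft_force: [-2.7, 0.2, 4.5]
grip_width: 0.406
grip_force: 30.0
```

Run:
```python
from h import *
q,_=ctrl.get_image("side"); s=ctrl.get_state(); print(s["position"],s["ft_force"]); cv2.imwrite("pics/s5.png",cv2.resize(q[150:240,260:360],None,fx=6,fy=6)[...,::-1])
```

```text
[ 0.65171051 -0.05545966  0.04213683] [-2.11491101  0.70420924  4.50587984]
```

View pics/s5.png

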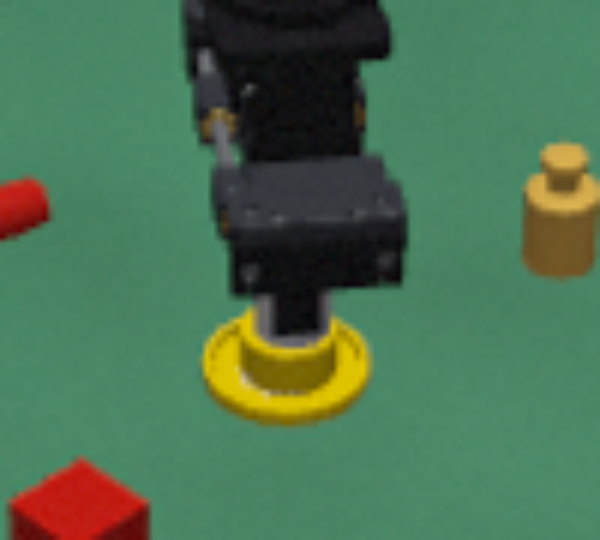

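The weight has touched down on the yellow puck: the force sign flipped, and the base shows at crop (292,340) on the puck. I'll release and rise straight up.

Emit:
step_arm --pt "0 0 0 0 0 0 0.5" --pt "0 0 0 0 0 0 0.65" --pt "0 0 0 0 0 0 0.75" --pt "0 0 0 0 0 0 0.75" --pt "0 0 0 0 0 0 0.75"

```text
time: 26.43
position: [0.6516, -0.0555, 0.0413]
tool_rot: [-2.789, -1.446, -0.0]
ft_force: [-0.6, -0.5, -0.1]
grip_width: 0.688
grip_force: 0.0
```

Emit:
step_arm --pt "0 0 1 0 0 0 0.75" --pt "0 0 2 0 0 0 0.75" --pt "0 0 2.5 0 0 0 0.75" --pt "0 0 2.5 0 0 0 0.75" --pt "0 0 2.5 0 0 0 0.75"

```text
time: 26.85
position: [0.6516, -0.0553, 0.1484]
tool_rot: [2.789, 1.447, 0.001]
ft_force: [0.2, -0.0, -0.4]
grip_width: 0.749
grip_force: 0.0
```

Emit:
step_arm --pt "0 -2 1 0 0 0 0.75" --pt "-1.5 -3 0 0 0 0 0.75" --pt "-1.5 -3 0 0 0 0 0.75" --pt "-1.5 -3 0 0 0 0 0.75" --pt "-1.5 -3 0 0 0 0 0.75"

```text
time: 27.27
position: [0.5911, -0.1966, 0.1576]
tool_rot: [2.787, 1.447, 0.001]
ft_force: [0.6, -0.3, -0.2]
grip_width: 0.753
grip_force: 0.0
```

Emit:
step_arm --pt "-1.5 -3 0 0 0 0 0.75" --pt "-1.5 -3 0 0 0 0 0.75" --pt "0 0 0 0 0 0 0.75" --pt "0 0 0 0 0 0 0.75" --pt "0 0 0 0 0 0 0.75"

```text
time: 27.68
position: [0.562, -0.2549, 0.1573]
tool_rot: [2.789, 1.446, 0.002]
ft_force: [0.2, 0.4, -0.3]
grip_width: 0.752
grip_force: 0.0
```

Run:
```python
from h import *
q,_=ctrl.get_image("side"); p,d=ctrl.get_image("top"); W=cloud("top",d)
def cen(u,v,lo,h,r=25):
    m=(W[v-r:v+r+1,u-r:u+r+1,2]>lo).astype(np.uint8)
    n,L,st,C=cv2.connectedComponentsWithStats(m); i=1+np.argmax(st[1:,4]); return ray("top",C[i]+[u-r,v-r],h).round(4),st[i,4]
print("knob",cen(376,182,.075,.090)); print("padr",cen(304,195,.018,.024),"padb",cen(473,305,.018,.024),"brass",cen(459,188,.05,.062),"red",cen(315,265,.019,.028),"blu",cen(233,200,.019,.028))
a=cv2.resize(q[130:340,190:440],(500,420)); b=cv2.resize(p[140:230,330:420],(300,300))
cv2.imwrite("pics/f.png",np.hstack([a,cv2.copyMakeBorder(b,0,120,0,0,cv2.BORDER_CONSTANT)])[...,::-1])
```

```text
knob (array([ 0.6498, -0.0548,  0.09  ]), np.int32(105))
padr (array([0.6259, 0.094 , 0.024 ]), np.int32(471)) padb (array([ 0.401 , -0.2408,  0.024 ]), np.int32(512)) brass (array([ 0.6286, -0.2107,  0.062 ]), np.int32(104)) red (array([0.4832, 0.0712, 0.028 ]), np.int32(410)) blu (array([0.6189, 0.2421, 0.028 ]), np.int32(410))
```

View pics/f.png

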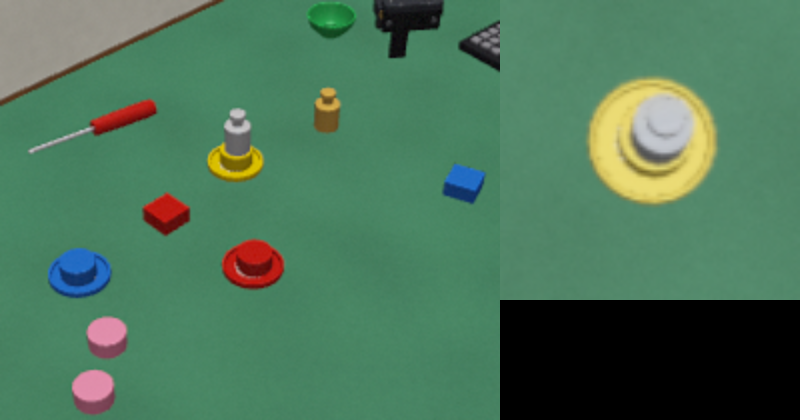

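The steel weight stands upright on the yellow puck at crop (237,130), with its knob about 2 mm from the puck's measured centre. The pads and the brass weight haven't moved.

```bash
python3 -c "
from bench import ctrl
print(ctrl.close_job())"
```

```text
the job is handed in; nothing more can be done
None
```

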